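# Set the length rail to its marked stop

### The arm

A 6-joint arm with a two-finger parallel gripper is mounted at the origin on the work surface. World frame = base frame: x ahead of the robot, y to its left, z up, the work surface at z = 0. Lengths are in m, angles in rad, forces in N, time in s.
With the tool pointing down it reaches from about 0.35 to 0.725 m from the base axis. Payload 4.3 kg.
Tool frame: the origin (TCP) lies midway between the tips of the shut fingers; the grasp point (between the pads) lies 19 mm behind it; z points along the fingers, y is the line along which they close (so a half turn about z gives the same grasp; the last joint's range is limited). The gripper opens to 85 mm and grips with 20 to 120 N. Pads are 22 mm wide; open, the fingers measure 114 mm over their backs; the gripper's body (76 mm by 85 mm) begins 54 mm behind the grasp point. The pads swing forward as they close: fully open they stand 13 mm farther back than shut.
Start: joints at [1.19, 0.377, 0.081, 1.274, 0, 1.46], TCP at [0.154, 0.554, 0.231] pointing down, gripper open.
Joint ranges: [-2.72, 2.72], [-0.84, 1.66], [-1.02, 1.22], [-1.77, 2.12], [-1.37, 1.28], [-3.14, 3.14]. Speed limits (rad/s): [2.57, 2.57, 3.14, 3.14, 3.14, 3.14].

### API

Orientations are given as a 3x3 rotation matrix whose columns are the frame's x, y, z axes.
In Python, from station import manip, capture, camera_params gives the robot as it stands.
- The arm moves only by the tool step_arm, never from a script. Its argument "deltas" is a list of rows, each a list of 5 numbers: the finger opening in mm, from 0 to 85.4, then the shift along the tool's x, y, z normalised to -1 to 1, where 1 is 0.5 m, then the turn about the tool's z normalised to -1 to 1, where 1 is pi rad. A call has exactly 8 rows; each row is the pose to reach, as a shift and turn from the pose commanded when the call began, along the tool's axes at that moment, turning the shorter way round; what a row does not reach only later rows make up. A row lasts 1/8 s, in which the tool goes at most 62.5 mm and 10.7 degrees, less where a joint would pass 70% of its speed; a pose out of reach is approached as far as the arm can. A call with a number of a shift or a turn outside -1 to 1 is refused whole. A call with a gripper value outside its range is refused whole. The fingers move at their own pace and stop on an object; the grip force is fixed at half the most. Time passes only in rows, so rows that repeat a pose let the fingers close, or fill a call up. It gives the time, the measured TCP pose, the force, the opening and the grip force at its end, in the units of the state.
- manip.read_state(): the state, without advancing time (a new reading comes with each control period).
- capture(name): name is "scene" or "top"; returns the picture (480x640x3 uint8, red, green, blue); there is no depth.
- camera_params(name): a dict with "vfov" (degrees; the focal length in pixels is half the picture's height over the tangent of half this angle, whatever the lens; pixels are square), "cx", "cy" (the principal point, pixels), "view" (4x4, takes a point from world to camera coordinates). Camera axes: x right, y down, z forward; pixel columns grow to the right and rows downward; lengths in m; the calibration is good to about 2 mm. A picture is of the moment at which its call begins. camera_params takes no time and is no camera call.
- manip.job_done(): hands the job in; it is judged then, once.
The state is a dict: "t": time; "joints": joint angles; "qvel": joint speeds; "tau": joint torques, N m; "ee_pos": TCP position; "tcp_rot": TCP orientation; "ft_force": force on the tool from outside, world axes, zero at the start; "moment": the same for the moment, N m; "width": finger opening in m; "finger_force": force on a finger pad.
Only numpy, scipy, OpenCV 4.12 (cv2) and the standard library are available. Lean on these libraries where they do the work, as an engineer would, in place of code of your own. Each camera call takes 0.05 s, during which the arm holds its last target. There are 200 camera calls.

### The job

On the length-setting rail, firmly press down the pad in the middle of the grey slider with a fingertip to free its brake and, keeping it pressed, push the slider along the rail until it rests against the marked stop, the one with the round post on top. Then let the pad come up again and leave the slider there: do not force the slider along while its pad is up, and leave the jar, nozzle and screwdriver where they are. Nothing needs grasping.

Things in the scene. Friction and masses are not known exactly. Their poses are not given: they have to be found in the camera images.
- rail: Aluminium rail on a steel base plate screwed to the bench (cannot move). Origin: centre of its underside, on the bench. Its y axis runs along the rail, z up. Dark plate 100 mm wide (x) by 410 mm long (y) by 8 mm thick; rail 38 mm wide, 390 mm long, top 30 mm above the bench. A scale of light ticks lies on the plate along the rail's -x side.
- slider_mid (a point): Centre of the grey slider, level with the top of its two end walls, 52 mm above the bench. The slider straddles the rail: 56 mm wide (across the rail) by 60 mm long (along it). An end wall 6 mm thick stands at either end; between them is a well 48 mm long, open at both sides, with the black press pad in it. Site axes as the rail's.
- pad_top (a point): Centre of the top of the black press pad, 44 by 44 mm, in the middle of the slider. At rest it is 44 mm above the bench, 8 mm below the tops of the end walls. While it is up a brake holds the slider against about 20 N; pressed 3 mm or more the brake is free and the slider glides with about 1.5 N. Keep it 5 to 7 mm down while pushing; the fingertip may push sideways on an end wall from inside the well, or drag the pad by friction.
- pad (a joint): Pad travel in m, springs back up when let go: about 0 up, 0.007 fully down (hard stop). Spring: about 8 N to start it moving, 0.5 N per mm more, 11 to 12 N at the bottom.
- slider (a joint): Slider position along the rail in m: 0 at the rail's middle, growing towards the rail's +y. The points give it too.
- marked_stop_mid (a point): Centre of the upper face of the marked stop: a grey metal block clamped on the rail (cannot move), 24 mm long along the rail, 56 mm wide, this face 51 mm above the bench, with an upright round dark steel post 22 mm in diameter and 17 mm tall on it (top 68 mm above the bench). It may be at either end. The slider rests against it when the centres are 42 mm apart along the rail.
- plain_stop_mid (a point): Centre of the upper face of the other stop at the opposite end: the same block with a flat top and no post. Not the goal.
- nozzle: Loose white plastic pump nozzle, 34 mm in diameter, 50 mm tall, standing beside the rail; origin centre of its underside. Leave alone.
- jar: Loose clear jar with a white cap, 44 mm in diameter, 62 mm tall, standing beside the rail; origin centre of its underside. Leave alone.
- driver: Loose screwdriver, black handle, 160 mm long, lying on the bench on the rail's far side; origin under its middle, x axis along it. Leave alone.

How it is judged:
On the way, in this order (a step that is already met when the one before it is completed fails the run):
1. the pad is pressed down, the slider still about where it was (value of joint pad above 0.0015 m and distance of slider_mid from where it was at the start of the episode below 0.01 m), for 0.02 s.
2. the slider is pushed against the marked stop with the pad pressed (horizontal distance between slider_mid and marked_stop_mid below 0.0445 m and value of joint pad above 0.001 m), for 0.02 s.
At the end, for the whole second after the job is handed in: The slider rests within 2.5 mm of touching the marked stop (the one with the post), at rest, with its pad back up (within 1 mm) (horizontal distance between slider_mid and marked_stop_mid below 0.0445 m and value of joint pad below 0.001 m and linear speed of slider below 0.01 m/s).
It fails at once if the slider is forced along while its pad is up ((velocity of joint slider above 0.02 m/s or velocity of joint slider below -0.02 m/s) and value of joint pad below 0.0005 m).
It fails at once if the nozzle is moved, lifted or tipped (distance of nozzle from where it was at the start of the episode above 0.015 m or angle between nozzle's own z axis and vertical above 0.4 rad).
It fails at once if the jar is moved, lifted or tipped (distance of jar from where it was at the start of the episode above 0.015 m or angle between jar's own z axis and vertical above 0.4 rad).
It fails at once if the screwdriver is moved or lifted (distance of driver from where it was at the start of the episode above 0.015 m).
It also fails if it takes over 35 s, if anything falls off the work surface, if the arm or the gripper's body presses on something with over 40 N, if the wrist force passes 120 N, or if a joint passes its speed limit or range.

## Working session

There is one attempt and no reset: what is moved stays moved. The work goes in short steps, Python scripts to look and compute and a tool call to move; the robot and the scene stay as the last step left them, time stands still between calls to the robot, and variables do not carry over. Pictures are saved under pics/ and viewed, at most 10 in all, crops included, and the job is handed in when it is done.

Besides the shell and the picture viewer there is one more tool, called after "Emit:" as name([rows], argument=value, ...), one row to a line, values as JSON. step_arm: Moves the arm, as the interface text tells. Its arguments: {"type":"object","properties":{"deltas":{"type":"array","items":{"type":"array","items":{"type":"number"}}}},"required":["deltas"]}

```bash
mkdir -p pics
python3 - <<'E'
from station import manip, capture, camera_params
import cv2, numpy as np
s=manip.read_state()
print({k:np.round(s[k],3).tolist() for k in('t','joints','ee_pos','tcp_rot','ft_force','width')})
for n in('scene','top'):
    cv2.imwrite(f'pics/{n}0.png',capture(n)[:,:,::-1]); p=camera_params(n); print(n,p)
E
```

```text
{'t': 0.0, 'joints': [1.19, 0.378, 0.08, 1.274, -0.0, 1.46], 'ee_pos': [0.154, 0.553, 0.23], 'tcp_rot': [[-0.964, 0.267, -0.001], [0.267, 0.964, -0.002], [0.0, -0.002, -1.0]], 'ft_force': [-0.007, 0.148, -0.348], 'width': 0.086}
scene {'vfov': 53.29970173841191, 'cx': 308.6709097859629, 'cy': 242.24454150056528, 'view': array([[-0.24976333,  0.96806783,  0.02151656,  0.13291607],
       [ 0.61650558,  0.17611608, -0.76740081, -0.30497317],
       [-0.74668544, -0.1784035 , -0.64080655,  1.16567319],
       [ 0.        ,  0.        ,  0.        ,  1.        ]])}
top {'vfov': 46.38122875145589, 'cx': 322.44067028566894, 'cy': 239.75446849251017, 'view': array([[-0.02536122, -0.99925401, -0.02912435,  0.03622879],
       [-0.99774218,  0.02711371, -0.06144426,  0.56774743],
       [ 0.06218809,  0.02750029, -0.99768551,  0.68347943],
       [ 0.        ,  0.        ,  0.        ,  1.        ]])}
```

View pics/top0.png

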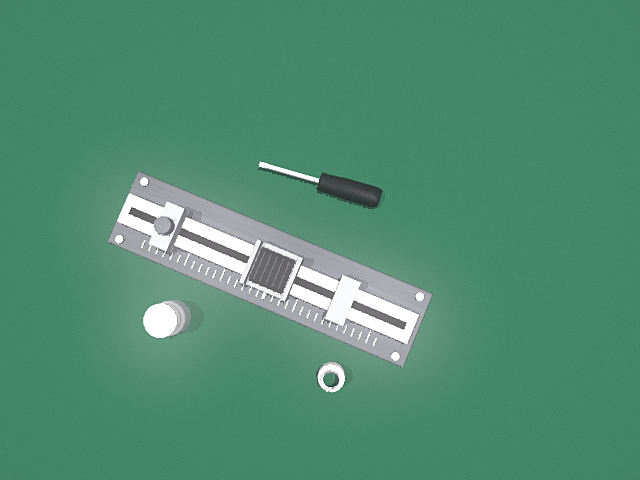

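View pics/scene0.png

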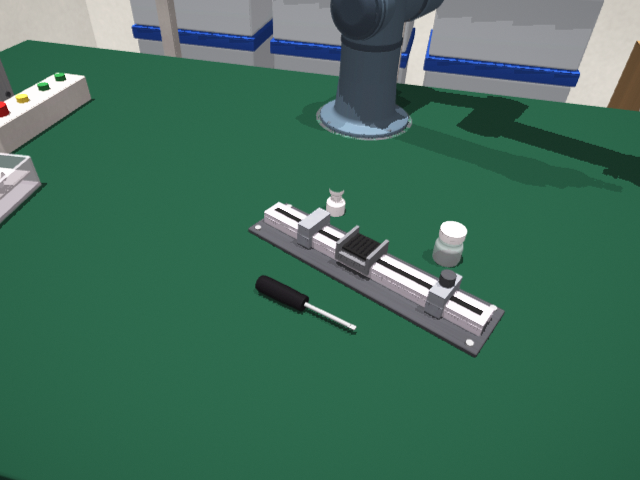

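The top view shows the post on the left stop at about (164,226), the slider pad at about (272,270) and the plain stop at (343,300). The plate corners are near (138,173), (109,241), (432,293) and (404,366). I'll cast rays next.

```bash
cat > h.py <<'E'
import numpy as np
from station import camera_params
def ray(n,uv):
    p=camera_params(n); f=240/np.tan(np.radians(p['vfov']/2)); V=p['view']; R=V[:3,:3]
    return -R.T@V[:3,3], R.T@np.array([(uv[0]-p['cx'])/f,(uv[1]-p['cy'])/f,1])
def on(n,uv,z):
    o,d=ray(n,uv); return o+d*(z-o[2])/d[2]
def proj(n,P):
    p=camera_params(n); f=240/np.tan(np.radians(p['vfov']/2)); c=p['view']@np.append(P,1)
    return np.array([p['cx'],p['cy']])+f*c[:2]/c[2]
E
python3 - <<'E'
import cv2,numpy as np
from h import *
im=cv2.imread('pics/top0.png'); hsv=cv2.cvtColor(im,cv2.COLOR_BGR2HSV)
# plate: not green
m=((hsv[...,1]<70)).astype(np.uint8)*255
m=cv2.morphologyEx(m,cv2.MORPH_OPEN,np.ones((5,5)))
cs=max(cv2.findContours(m,0,2)[0],key=cv2.contourArea)
r=cv2.minAreaRect(cs); b=cv2.boxPoints(r); print('plate px',b.round(1).tolist())
W=np.array([on('top',q,.008) for q in b]); print(W.round(4).tolist(),[np.linalg.norm(W[i]-W[i-1]).round(4) for i in range(4)],W.mean(0))
g=im.max(2); d=((g<75)*255).astype(np.uint8); k=np.zeros_like(d); k[240:305,235:310]=1
d=cv2.morphologyEx(d*k,cv2.MORPH_CLOSE,np.ones((5,5))); c=max(cv2.findContours(d,0,2)[0],key=cv2.contourArea); r=cv2.minAreaRect(c); print('pad',r, on('top',r[0],.044))
print('post',on('top',(163,225),.068),'plain',on('top',(343.5,300),.051))
cv2.imwrite('pics/c.png',cv2.resize(im[160:380,100:440],None,fx=2.35,fy=2.35,interpolation=2))
s=cv2.imread('pics/scene0.png'); cv2.imwrite('pics/s.png',cv2.resize(s[170:370,240:510],None,fx=2.9,fy=2.9,interpolation=2))
E
```

```text
plate px [[106.0, 243.60000610351562], [137.10000610351562, 169.39999389648438], [433.6000061035156, 293.5], [402.5, 367.70001220703125]]
[[0.5718, 0.2996, 0.008], [0.6667, 0.2588, 0.008], [0.4978, -0.1162, 0.008], [0.4066, -0.0743, 0.008]] [np.float64(0.4087), np.float64(0.1033), np.float64(0.4114), np.float64(0.1003)] [0.53572451 0.09197373 0.008     ]Traceback (most recent call last):
  File "<stdin>", line 11, in <module>
ValueError: max() iterable argument is empty
```

Run:
```python
import cv2,numpy as np
from h import *
im=cv2.imread('pics/top0.png'); g=im.max(2)
C=np.array([.5357,.0920]);uy=np.array([.407,.913]);uy/=np.linalg.norm(uy);ux=np.array([uy[1],-uy[0]])
print(g[255:285:3,255:290:3])
d=((g<105)*255).astype(np.uint8); k=np.zeros_like(d); k[246:295,249:298]=1
d=cv2.morphologyEx(d*k,cv2.MORPH_CLOSE,np.ones((5,5))); c=max(cv2.findContours(d,0,2)[0],key=cv2.contourArea); r=cv2.minAreaRect(c)
def rep(n,P): q=P[:2]-C; print(n,P.round(4),'rail x,y',(q@ux).round(4),(q@uy).round(4))
print(r); rep('pad',on('top',r[0],.044)); rep('post',on('top',(163,225),.068)); rep('plain',on('top',(343.5,300),.051))
cv2.imwrite('pics/c.png',cv2.resize(im[160:380,100:440],None,fx=2.35,fy=2.35,interpolation=2))
s=cv2.imread('pics/scene0.png'); cv2.imwrite('pics/s.png',cv2.resize(s[170:370,240:510],None,fx=2.9,fy=2.9,interpolation=2))
```

```text
[[126 133 106 104 105 135 104  99 100 137 241 250]
 [116 106 120 102 104 102 104 137 103 110 100  90]
 [174 103 132 106 128 105 103 110 104 137 103 112]
 [105 101 103 106 127 104 120 106 102  93 108 134]
 [109 140 104 112 106 106 130 106 138 106 104 105]
 [107 101 107 139 107  97 106 106 132 109 139 107]
 [134 108 106 101 105 140 108 105  99 105 103 106]
 [109 106 136 107 106 103 105 137 106 127 107  97]
 [103 104 102 108 135 104 105 104 106 138 105 201]
 [ 91 107 103 102 113 108 136 104 110 106  98 253]]
((270.136474609375, 269.9259033203125), (39.096744537353516, 36.33183670043945), 22.833654403686523)
pad [0.5322 0.0845 0.044 ] rail x,y -0.0002 -0.0083
post [0.5878 0.2067 0.068 ] rail x,y 0.0009 0.126
plain [ 0.4943 -0.0027  0.051 ] rail x,y 0.0008 -0.1034
```

View pics/c.png

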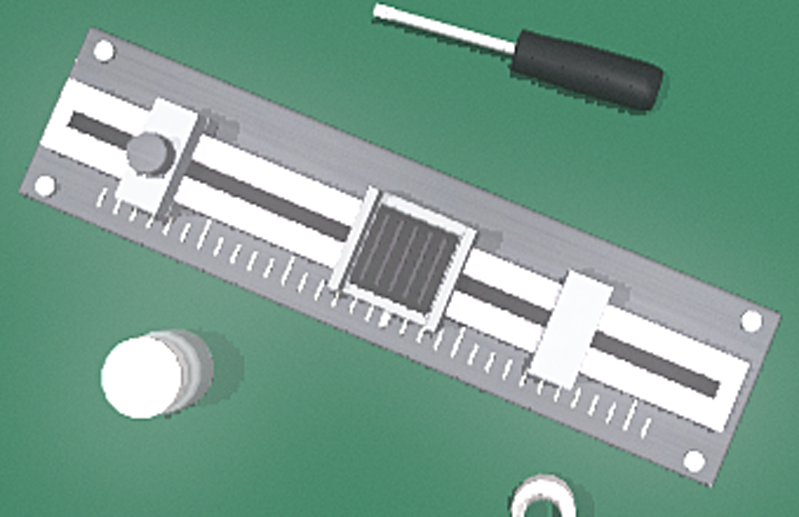

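View pics/s.png

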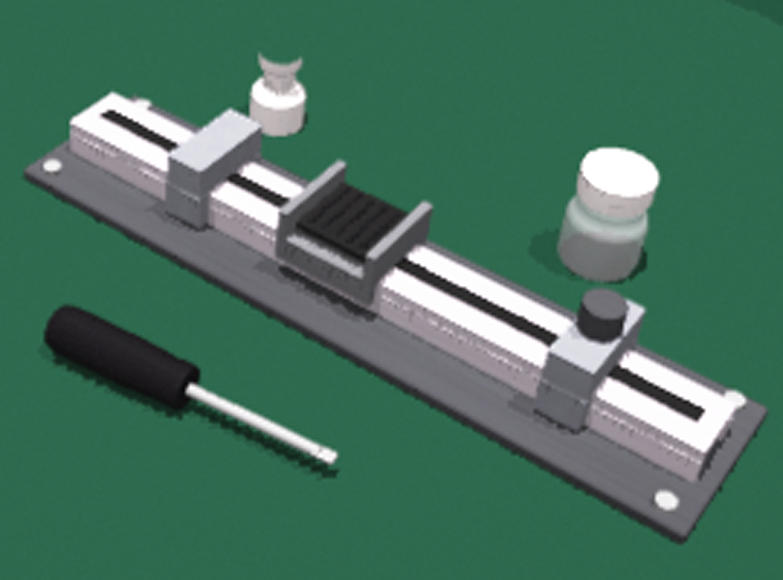

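The crops confirm it: the slider's wall-top outer corners give a centre of about (271.5,270.2), and the post's top centre is about (163.8,223.8). The slider has to travel roughly 93 mm along rail +y. I'll use shut fingers with tool x along the rail.

```bash
cat >> h.py <<'E'
from station import manip
C=np.array([.5357,.0920]);uy=np.array([.407,.913]);uy/=np.linalg.norm(uy);ux=np.array([uy[1],-uy[0]])
def plan(P,yaw=None):
    s=manip.read_state();R=np.array(s['tcp_rot'])
    d=R.T@(np.array(P)-s['ee_pos'])/.5; print('shift',d.round(4))
    if yaw is not None:
        t=np.array([np.cos(yaw),np.sin(yaw),0]); b=R.T@t; print('turn',np.arctan2(b[1],b[0])/np.pi)
def st():
    s=manip.read_state();q=s['ee_pos'][:2]-C; print('t',s['t'],'ee',np.round(s['ee_pos'],4),'rail',(q@ux).round(4),(q@uy).round(4),'F',np.round(s['ft_force'],1),'w',s['width'],'q6',s['joints'][5])
E
python3 - <<'E'
from h import *
for n,u,z in(('sl',(271.5,270.2),.052),('padc',(271.9,270.6),.044),('post',(163.8,223.8),.068),('scene post',(240+603/2.9,170+305/2.9),.068),('scene pad',(240+351/2.9,170+226/2.9),.044)):
    P=on('scene' if 'scene' in n else 'top',u,z);q=P[:2]-C;print(n,P.round(4),(q@ux).round(4),(q@uy).round(4))
P=np.append(C-.0095*uy,.12); print(P); plan(P,np.arctan2(-uy[1],-uy[0]))
E
```

```text
sl [0.5317 0.0819 0.052 ] 0.0005 -0.0108
padc [0.5313 0.0824 0.044 ] -0.0001 -0.0105
post [0.5892 0.2058 0.068 ] 0.0026 0.1257
scene post [0.5919 0.2074 0.068 ] 0.0044 0.1283
scene pad [0.5398 0.0824 0.044 ] 0.0076 -0.0071
[0.53183199 0.08332311 0.12      ]
shift [-0.9805 -0.7033  0.2221]
turn -0.452724278737518
```

Emit:
step_arm([
  [0, -0.1, -0.07, 0.05, -0.05],
  [0, -0.2, -0.14, 0.05, -0.1],
  [0, -0.3, -0.21, 0.05, -0.16],
  [0, -0.4, -0.28, 0.05, -0.21],
  [0, -0.5, -0.35, 0.05, -0.27],
  [0, -0.6, -0.43, 0.05, -0.32],
  [0, -0.7, -0.5, 0.05, -0.38],
  [0, -0.8, -0.57, 0.05, -0.4527],
])

```text
t: 1.1
ee_pos: [0.437, 0.2048, 0.2061]
tcp_rot: [[-0.52, -0.854, -0.0], [-0.854, 0.52, 0.0], [0.0, 0.0, -1.0]]
ft_force: [1.0, -0.4, -0.3]
width: -0.0001
finger_force: 0.0
```

Run:
```python
from h import *
st(); plan(np.append(C-.0095*uy,.10),np.arctan2(-uy[1],-uy[0]))
```

```text
t 1.1 ee [0.437  0.2048 0.2061] rail -0.136 0.0628 F [ 1.  -0.4 -0.3] w -8.523158730142663e-05 q6 -0.7172273119389314
shift [ 0.1088 -0.2884  0.212 ]
turn -0.040660618665237264
```

Emit:
step_arm([
  [0, 0.03, -0.08, 0.0, -0.02],
  [0, 0.06, -0.16, 0.0, -0.04],
  [0, 0.09, -0.24, 0.04, -0.04],
  [0, 0.108, -0.288, 0.1, -0.04],
  [0, 0.108, -0.288, 0.15, -0.04],
  [0, 0.108, -0.288, 0.21, -0.04],
  [0, 0.108, -0.288, 0.21, -0.04],
  [0, 0.108, -0.288, 0.21, -0.04],
])

```text
t: 2.1
ee_pos: [0.531, 0.0849, 0.102]
tcp_rot: [[-0.414, -0.91, 0.0], [-0.91, 0.414, 0.0], [-0.0, -0.0, -1.0]]
ft_force: [0.6, -0.3, 0.5]
width: -0.0
finger_force: 0.0
```

Run:
```python
from h import *
import cv2
from station import capture
st(); plan(np.append(C-.0095*uy,.052),np.arctan2(-uy[1],-uy[0]))
a=cv2.cvtColor(capture('top'),cv2.COLOR_RGB2BGR); b=cv2.cvtColor(capture('scene'),cv2.COLOR_RGB2BGR)
a=cv2.resize(a[160:360,140:400],None,fx=1.5,fy=1.5);b=cv2.resize(b[130:330,240:500],None,fx=2.5,fy=2.5,interpolation=2)
o=np.zeros((800,650,3),np.uint8);o[:300,:390]=a;o[300:]=b
cv2.imwrite('pics/h1.png',b)
```

```text
t 2.1 ee [0.531  0.0849 0.102 ] rail -0.0014 -0.0084 F [ 0.6 -0.3  0.5] w -3.823918768843484e-05 q6 -1.103576568047335
shift [ 0.0022 -0.0029  0.1001]
turn -0.0023426804350583684
```

View pics/h1.png

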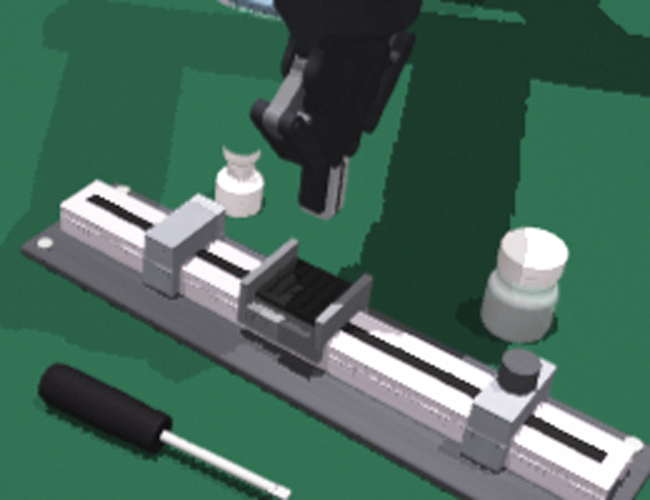

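The view shows the shut fingers above the slider, with the tips at crop (322,215). The well below them is clear and centred at about (310,290). Next I descend into the well.

Emit:
step_arm([
  [0, 0.002, -0.003, 0.03, -0.002],
  [0, 0.002, -0.003, 0.06, -0.002],
  [0, 0.002, -0.003, 0.08, -0.002],
  [0, 0.002, -0.003, 0.1, -0.002],
  [0, 0.002, -0.003, 0.104, -0.002],
  [0, 0.002, -0.003, 0.108, -0.002],
  [0, 0.002, -0.003, 0.108, -0.002],
  [0, 0.002, -0.003, 0.108, -0.002],
])

```text
t: 3.2
ee_pos: [0.532, 0.0833, 0.0477]
tcp_rot: [[-0.408, -0.913, 0.001], [-0.913, 0.408, 0.0], [-0.0, -0.001, -1.0]]
ft_force: [0.5, 0.6, 0.3]
width: -0.0003
finger_force: 0.0
```

Run:
```python
from h import *
import cv2
from station import capture
st(); plan(np.append(C-.0095*uy,.038),np.arctan2(-uy[1],-uy[0]))
b=cv2.cvtColor(capture('scene'),cv2.COLOR_RGB2BGR)
cv2.imwrite('pics/h2.png',cv2.resize(b[180:300,310:470],None,fx=4,fy=4,interpolation=2))
```

```text
t 3.2 ee [0.532  0.0833 0.0477] rail 0.0001 -0.0095 F [0.5 0.6 0.3] w -0.000276331143898336 q6 -1.1127531974109683
shift [0.0001 0.0003 0.0194]
turn -0.00040214262461052614
```

View pics/h2.png

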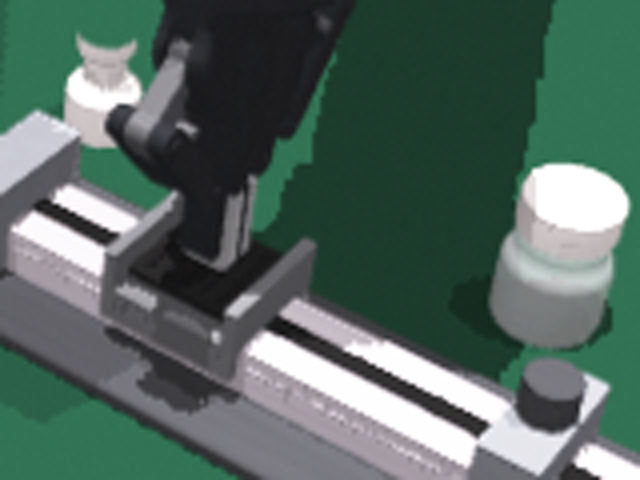

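The fingertips are inside the well at about crop (215,255), clear of both end walls and centred on the pad. I press now.

Emit:
step_arm([
  [0, 0, 0, 0.006, 0],
  [0, 0, 0, 0.01, 0],
  [0, 0, 0, 0.013, 0],
  [0, 0, 0, 0.016, 0],
  [0, 0, 0, 0.018, 0],
  [0, 0, 0, 0.0195, 0],
  [0, 0, 0, 0.0195, 0],
  [0, 0, 0, 0.0195, 0],
])

```text
t: 4.25
ee_pos: [0.532, 0.0833, 0.0387]
tcp_rot: [[-0.408, -0.913, 0.001], [-0.913, 0.408, 0.0], [-0.001, -0.001, -1.0]]
ft_force: [-1.6, 0.1, 9.7]
width: -0.0
finger_force: 5.0
```

Run:
```python
from h import *
st(); plan(np.append(C+.0745*uy,.038))
```

```text
t 4.25 ee [0.532  0.0833 0.0387] rail 0.0002 -0.0094 F [-1.6  0.1  9.7] w -1.9746527553165686e-05 q6 -1.112737915962051
shift [-0.1679  0.0006  0.0016]
```

Emit:
step_arm([
  [0, 0, 0, 0.0015, 0],
  [0, -0.01, 0, 0.0015, 0],
  [0, -0.025, 0, 0.0015, 0],
  [0, -0.04, 0, 0.0015, 0],
  [0, -0.055, 0, 0.0015, 0],
  [0, -0.07, 0, 0.0015, 0],
  [0, -0.08, 0, 0.0015, 0],
  [0, -0.085, 0, 0.0015, 0],
])

```text
t: 5.25
ee_pos: [0.5496, 0.1223, 0.0381]
tcp_rot: [[-0.408, -0.913, 0.001], [-0.913, 0.408, 0.0], [-0.001, -0.001, -1.0]]
ft_force: [-2.1, 0.9, 10.3]
width: 0.0001
finger_force: 5.1
```

Run:
```python
from h import *
import cv2
from station import capture
st()
b=cv2.cvtColor(capture('scene'),cv2.COLOR_RGB2BGR)
cv2.imwrite('pics/h3.png',cv2.resize(b[180:330,310:510],None,fx=4,fy=4,interpolation=2))
```

```text
t 5.25 ee [0.5496 0.1223 0.0381] rail 0.0003 0.0334 F [-2.1  0.9 10.3] w 7.413855310097855e-05 q6 -1.0440587289843606
```

View pics/h3.png

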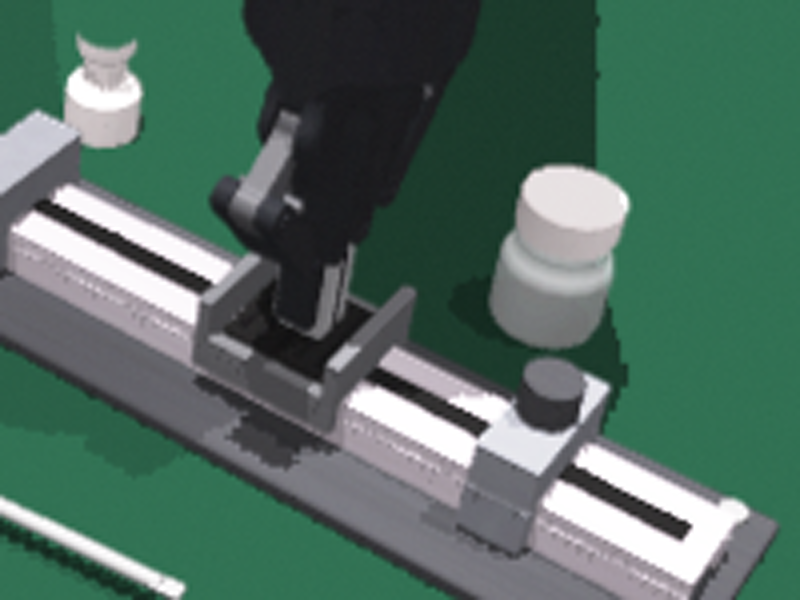

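Dragging by friction works. The slider followed the finger, which is still centred in the well, and about 50 mm is left to the stop. I continue with a slow finish.

Emit:
step_arm([
  [0, -0.01, 0, 0, 0],
  [0, -0.025, 0, 0, 0],
  [0, -0.04, 0, 0, 0],
  [0, -0.055, 0, 0, 0],
  [0, -0.07, 0, 0, 0],
  [0, -0.08, 0, 0, 0],
  [0, -0.088, 0, 0, 0],
  [0, -0.094, 0, 0, 0],
])

```text
t: 6.3
ee_pos: [0.5688, 0.1653, 0.0383]
tcp_rot: [[-0.408, -0.913, 0.002], [-0.913, 0.408, 0.0], [-0.001, -0.001, -1.0]]
ft_force: [-2.7, -1.2, 10.5]
width: -0.0001
finger_force: 5.1
```

Emit:
step_arm([
  [0, -0.003, 0, 0, 0],
  [0, -0.006, 0, 0, 0],
  [0, -0.009, 0, 0, 0],
  [0, -0.012, 0, 0, 0],
  [0, -0.014, 0, 0, 0],
  [0, -0.016, 0, 0, 0],
  [0, -0.016, 0, 0, 0],
  [0, -0.016, 0, 0, 0],
])

```text
t: 7.3
ee_pos: [0.5711, 0.1705, 0.0378]
tcp_rot: [[-0.409, -0.912, -0.0], [-0.912, 0.409, -0.004], [0.003, -0.001, -1.0]]
ft_force: [-3.4, -5.3, 10.8]
width: -0.0001
finger_force: 5.2
```

Run:
```python
from h import *
import cv2
from station import capture
st()
b=cv2.cvtColor(capture('scene'),cv2.COLOR_RGB2BGR)
cv2.imwrite('pics/h4.png',cv2.resize(b[200:330,350:510],None,fx=4.5,fy=4.5,interpolation=2))
```

```text
t 7.3 ee [0.5711 0.1705 0.0378] rail 0.0004 0.0861 F [-3.4 -5.3 10.8] w -0.00013566836022178223 q6 -0.9637302199289738
```

View pics/h4.png

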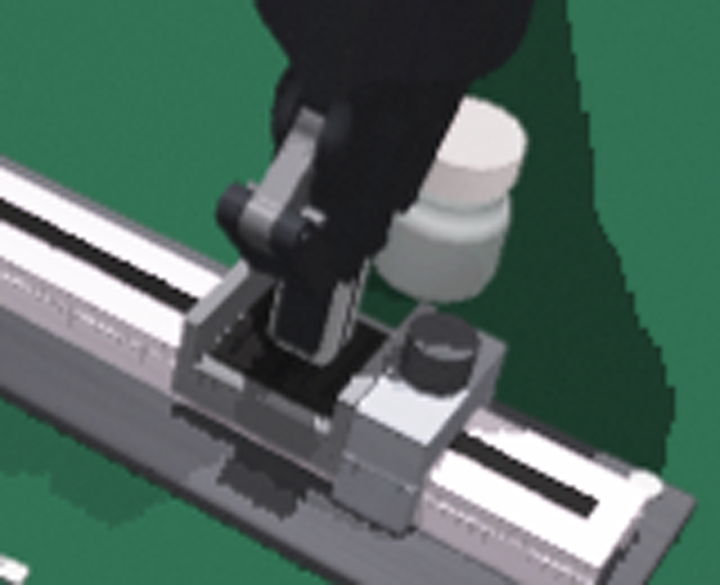

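The slider's end wall is flush against the marked stop at about crop (340,420). The force along the rail rose to about 6 N, so it is in contact. I lift straight up.

Emit:
step_arm([
  [0, 0, 0, -0.005, 0],
  [0, 0, 0, -0.01, 0],
  [0, 0, 0, -0.015, 0],
  [0, 0, 0, -0.025, 0],
  [0, 0, 0, -0.05, 0],
  [0, 0, 0, -0.1, 0],
  [0, 0, 0, -0.15, 0],
  [0, 0, 0, -0.2, 0],
])

```text
t: 8.35
ee_pos: [0.5715, 0.1725, 0.1383]
tcp_rot: [[-0.408, -0.913, 0.001], [-0.913, 0.408, 0.0], [-0.001, -0.0, -1.0]]
ft_force: [-0.2, -0.3, 0.0]
width: 0.0001
finger_force: 0.0
```

Run:
```python
from h import *
import cv2
from station import capture
st()
b=cv2.cvtColor(capture('scene'),cv2.COLOR_RGB2BGR)
cv2.imwrite('pics/h5.png',cv2.resize(b[180:330,350:510],None,fx=4,fy=4,interpolation=2))
```

```text
t 8.35 ee [0.5715 0.1725 0.1383] rail -0.0001 0.0882 F [-0.2 -0.3  0. ] w 9.57636659746473e-05 q6 -0.9636988330791714
```

View pics/h5.png

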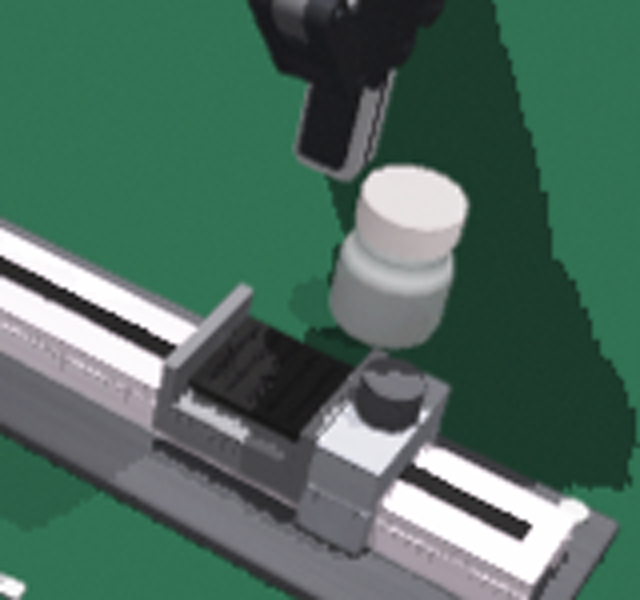

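The slider is flush against the stop with its pad back up, and the jar is undisturbed.

```bash
python3 -c "
from station import manip; print(manip.job_done())"
```

```text
the job is handed in; nothing more can be done
None
```

I pushed the slider against the marked stop with its pad held down, then let the pad come back up and handed the job in; the verdict was not reported, and the last picture shows the slider flush against the stop.

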